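Load a freshly glued comb into the dead-weight press

TASK

Press the long arm of the lift lever down until the catch snaps over it and, with the lever let go, holds the heavy hinged weight up. Push the glued comb along its guides, under the raised weight, fully home against the end stop; then press the catch's thumb tab so that the weight comes down and stays resting on the comb. Only press and push: do not lift the comb, do not touch the weight itself, and leave the other things on the bench where they are.

Things in the scene. Friction and masses are not known exactly. Their poses are not given: they have to be found in the camera images.
- press_base: Fixed grey cast base of the press. All figures called 'base' are (x, y, z) mm in its frame: origin on the desk under the middle of the weight, z up. Lever along -x, end stop at +y, open mouth of the guides at -y. Comb bed at z 16, y -204 to 61; guide bars beside it, 22.6 mm apart, tops at z 24. Steel end stop across the bed: face at y 60, top z 42, x +-25. Weight block: x -37 to 29, y +-45.
- weight (a joint): Heavy steel block (66 x 90 mm, 40 thick, 1.7 to 2.7 kg) faced with cork, hinged along y behind the bed at base (36, -, 50), with a lip over the lever's nose at base x -50. Angle, rad: 0 lying down with no comb, too low for a comb to pass under; about 0.20 held up by the catch, the comb passes with 4 mm to spare; about 0.05 resting on a comb. The damped hinge lets it down in about 0.5 s.
- weight_edge (a point): Middle of the front edge of the weight's lip, at base (-61, 0, 40) when down.
- lift_lever (a joint): Dark steel lever, pivot along y at base (-84, -, 40): short nose (34 mm) with a roller under the weight's lip, long arm (100 mm) to the press pad. The weight keeps the pad up. Angle, rad: 0 pad up; grows as the pad is pressed; 0.63 its stop; the catch snaps over from about 0.57 and then holds it at about 0.55; about 0.14 with the weight on a comb.
- lever_pad (a point): Centre of the top of the black ribbed rubber pad (36 x 38 mm) at the end of the lever's long arm. Up at base (-172, 0, 91), swinging on an arc to (-185, 0, 29) at the stop; about (-186, 0, 37) when held by the catch. Pressing takes 3 to 8 N, more on the stop.
- catch (a joint): Sprung steel hook on the -y side of the lever, pivot along x at base (-145, -19, 14). Angle, rad: 0 at rest or holding the lever's side pin; grows as its tab is pressed; lets go of the pin by 0.30; 0.36 its stop. Springs back by itself.
- catch_tab (a point): Centre of the top of the catch's flat thumb tab (30 x 28 mm), at base (-145, -70, 29). Pressing it down with 2 to 3 N lowers it 19 mm to its stop at base z 10; it lets go of the lever by z 14. The lever's pad then rises beside it.
- glued_comb: Black harmonica comb with a slotted pale plate on top, 164 mm long (its y), 20 wide, 23 high over the plate, 0.06 kg; origin at the centre of its underside. It lies on the bed between the guides, its nose 10 to 40 mm short of the weight block; its +y axis points to the mouth, base -y. Fully home its origin is at base (0, -22, 16); the far end then touches the stop.
- comb_tail (a point): Middle of the comb's outer end face, 12 mm above its underside: the face to push, towards base +y. It stands 12 mm above the bed, starts at base y -219 to -249 and is at y -104 when home. Push above the guide bars (tips at z 26 to 34).
- tin_brass: Bystander: shallow round open tin of brass reeds, 89 mm across, 17 high; origin at its underside.
- glue_bottle: Bystander: white adhesive bottle with a dark cap, 54 mm across, 150 high; origin at its underside.
- harmonica: Bystander: finished harmonica standing on its long edge, 122 mm long (its y), 26 wide, 34 high; origin at its underside.
- screwdriver: Bystander: small cross-head screwdriver lying on the desk, 145 mm long (its y), 19 wide; origin at its underside.
Mind the look-alikes: they are no part of the job. What is shaped like the glued_comb but brown is not meant.

How it is judged:
By the outcome, as a careful person would: the job done as asked, in the order asked, and still so for the second after the job is handed in, with the robot touching nothing.
It also fails if it takes over 51 s, if anything falls off the work surface, if the arm or the gripper's body presses on something with over 40 N, if the wrist force passes 120 N, or if a joint passes its speed limit or range.

ROBOT

A 6-joint arm with a two-finger parallel gripper is mounted at the origin on a cart in front of the work surface, level with it; the furniture and walls round the work are solid. World frame = base frame: x ahead of the robot, y to its left, z up, the work surface at z = 0. Lengths are in m, angles in degrees, forces in N, time in s.
With the tool pointing down it reaches from about 0.3 to 0.75 m from the base axis. Payload 8.5 kg.
Tool frame: the origin (TCP) lies between the finger pads; the fingertips stand 22 mm ahead of it and the grasp point (between the pads) lies 3 mm ahead of it (env.nose_length is the distance from the TCP to the fingertips, in m); z points along the fingers, x is the direction in which the jaws open and shut, and the axes are right-handed (so a half turn about z gives the same grasp; the last joint's range is limited). The gripper opens to 85 mm and grips with 20 to 120 N. Pads are 22 mm wide; open, the fingers measure 114 mm over their backs; the gripper's body (76 mm by 85 mm) begins 54 mm behind the grasp point. The pads swing forward as they close: fully open they stand 13 mm farther back than shut.
Start: joints at [-86.935, 21.807, 74.336, -0, 83.858, -12.336], TCP at [0.146, -0.53, 0.253] pointing down, gripper open.
Joint ranges: [-178.18, 178.18], [-50.72, 133.34], [12.68, 142.11], [-81.47, 261.47], [9.98, 163.14], [-165.26, 165.26]. Speed limits (degrees/s): [136.94, 136.94, 180, 180, 180, 180].

INTERFACE

Orientations are given as a 3x3 rotation matrix whose columns are the frame's x, y, z axes.
In Python, from rig import env gives the robot as it stands.
- The arm moves only by the tool arm_command, never from a script. Its argument "steps" is a list of rows, each an object with "delta_pos": the shift along the world's x, y, z in mm, a list of three; "dr": the turn, a rotation vector about the world's x, y, z in degrees, a list of three. In form: [{"delta_pos": [dx, dy, dz], "dr": [wx, wy, wz]}, ...]. A call has 1 to 20 rows; each row shifts and turns the commanded pose from where the row before left it; what a row does not reach is not made up. A row lasts 1/10 s, in which the tool goes at most 50 mm and 8.59 degrees, less where a joint would pass 70% of its speed; a pose out of reach is approached as far as the arm can. A call with a gripper value outside its range is refused whole. "grip" is the opening, from 0 (shut) to 1 (fully open), set as the call begins (left out, the last holds). The fingers move at their own pace and stop on an object; "squeeze" is the grip in N (left out, the last holds). Time passes only in rows, so rows that do not move let the fingers close. It gives the time, the measured TCP pose, the force and the opening at its end, in the units of the state.
- env.observe(): the state, without advancing time (a new reading comes with each control period).
- env.get_image(name): name is "scene" or "top"; returns the picture (420x560x3 uint8, blue, green, red); there is no depth.
- env.get_calibration(name): a dict with "fx", "fy", "cx", "cy" (pixels), "view" (4x4, takes a point from world to camera coordinates). Camera axes: x right, y up, looking along -z (the intrinsics and any distortion apply to the point x, -y, -z); pixel columns grow to the right and rows downward; lengths in m; the calibration is good to about 2 mm. A picture is of the moment at which its call begins. get_calibration takes no time and is no camera call.
- env.close_job(): hands the job in, once; it reports no verdict.
The state is a dict: "time_s": time; "q": joint angles; "qvel": joint speeds; "joint_efforts": joint torques, N m; "position": TCP position; "tool_rot": TCP orientation; "ft_force": force on the tool from outside, world axes, zero at the start; "wrist_torque": the same for the moment, N m; "grip_width": finger opening in m.
Only numpy, scipy, OpenCV 4.12 (cv2) and the standard library are available. Lean on these libraries where they do the work, as an engineer would, in place of code of your own. Each camera call takes 0.05 s, during which the arm holds its last target. There are 200 camera calls.

## Working session

There is one attempt and no reset: what is moved stays moved. The work goes in short steps, Python scripts to look and compute and a tool call to move; the robot and the scene stay as the last step left them, time stands still between calls to the robot, and variables do not carry over. Pictures are saved under pics/ and viewed, about 8 in all and at most 12, crops included, and the job is handed in when it is done.

Besides the shell and the picture viewer there is one more tool, called after ">>>" as a command line: name --argument value ..., lists and objects as JSON in quotes. arm_command: Moves the arm, as the interface text tells. Its arguments: {"type":"object","properties":{"steps":{"type":"array"},"grip":{"type":"number"},"squeeze":{"type":"number"}},"required":["steps"]}

```bash
mkdir -p pics; ls
python3 - <<'E'
from rig import env
import cv2,numpy as np
for n in("scene","top"):
    im=env.get_image(n); cv2.imwrite(f"pics/{n}0.png",im)
    c=env.get_calibration(n); print(n,{k:np.round(v,4).tolist() if k!='x' else v for k,v in c.items()})
o=env.observe();print(o['time_s'],o['position'],o['tool_rot'],o['grip_width'],env.nose_length)
E
```

```text
pics
scene {'fx': 467.4625, 'fy': 467.4625, 'cx': 283.1255, 'cy': 214.0942, 'view': [[-0.7162, -0.6978, 0.0137, 0.3399], [0.5196, -0.5201, 0.6778, -0.3531], [-0.4659, 0.4926, 0.7351, -1.0365], [0.0, 0.0, 0.0, 1.0]]}
top {'fx': 483.832, 'fy': 483.832, 'cx': 283.8056, 'cy': 208.3195, 'view': [[0.006, -1.0, 0.0039, -0.071], [0.997, 0.0063, 0.0772, -0.5189], [-0.0772, 0.0034, 0.997, -1.5719], [0.0, 0.0, 0.0, 1.0]]}
0.1 [ 0.1460534  -0.53002157  0.2528018 ] [[ 2.65566890e-01 -9.64092436e-01 -4.28385440e-05]
 [-9.64091633e-01 -2.65566726e-01  1.27995043e-03]
 [-1.24536702e-03 -2.98612174e-04 -9.99999180e-01]] 0.08513496203193456 0.022
```

View pics/scene0.png

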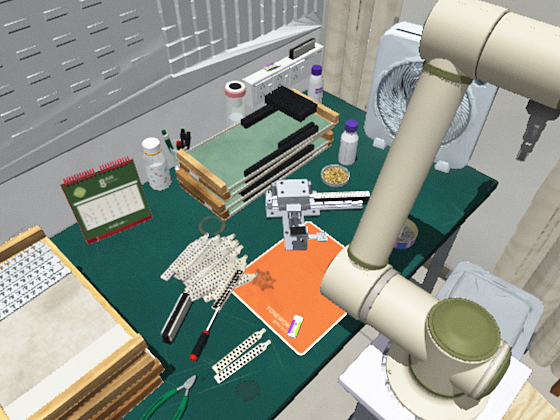

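View pics/top0.png

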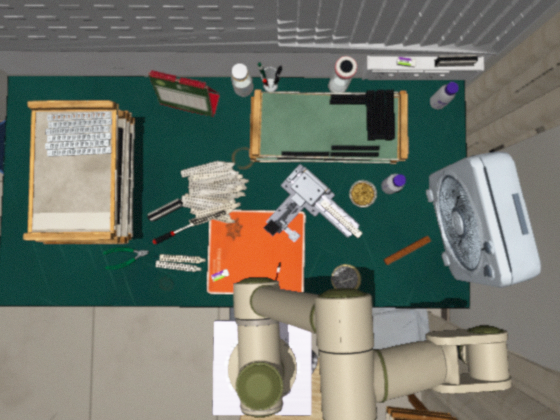

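The top view shows the press at about (305,205), with the comb tail near (358,235). A brown look-alike lies at (407,250). I'll enlarge the press next.

Run:
```python
import cv2
a=cv2.imread("pics/top0.png")[155:250,255:375]; cv2.imwrite("pics/topc.png",cv2.resize(a,None,fx=6,fy=6,interpolation=cv2.INTER_CUBIC))
a=cv2.imread("pics/scene0.png")[165:260,255:385]; cv2.imwrite("pics/scc.png",cv2.resize(a,None,fx=6,fy=6,interpolation=cv2.INTER_CUBIC))
```

```text
(no output)
```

View pics/topc.png

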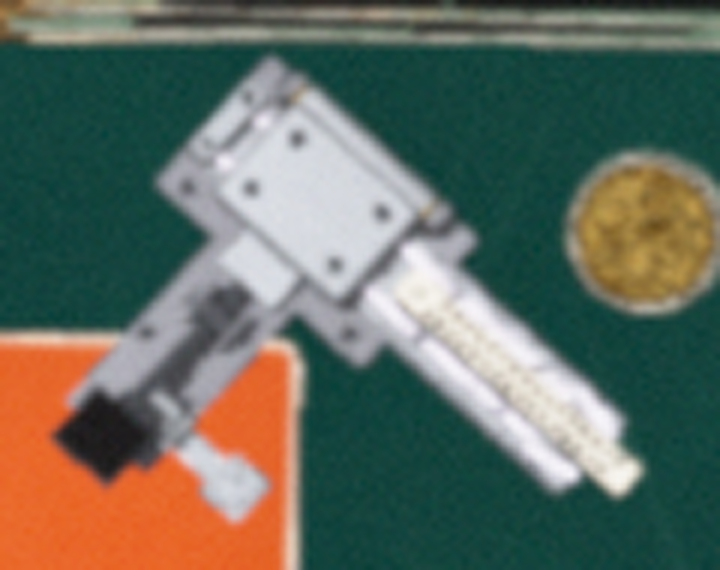

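View pics/scc.png

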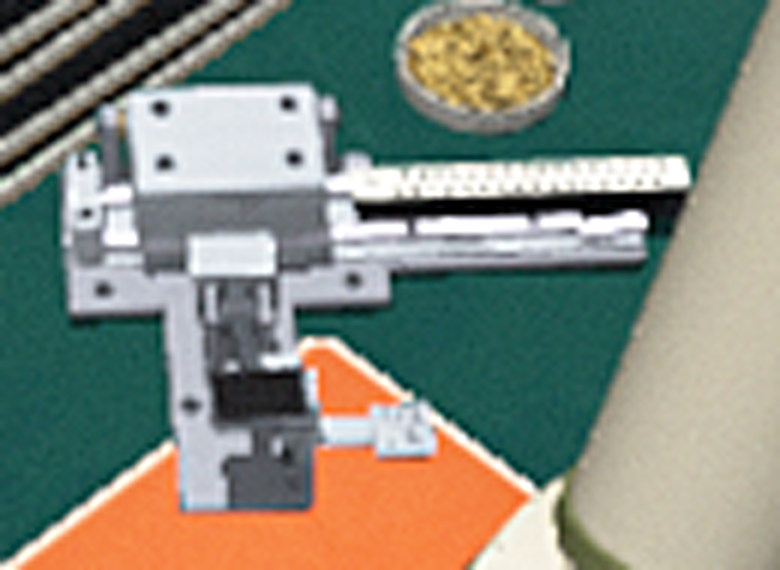

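The top crop shows the black pad at (105,436), the tab at (235,487), the guide-bar ends with midpoint near (590,449), and the comb tail's top edge at about (627,481). In the scene crop the pad is at (262,393), the tab at (404,430) and the comb tail's top edge at (690,172).

The comb in the guides is black with a pale plate, as described. The brown bar at (407,250) in the top view is the decoy. Next I'll fit the base pose.

```bash
cat > h.py <<'E'
import numpy as np
from rig import env
C={n:env.get_calibration(n) for n in("scene","top")}
def proj(n,p):
    c=C[n]; q=np.array(c["view"])@np.r_[p,1]; z=-q[2]
    return np.array([c["fx"]*q[0]/z+c["cx"],-c["fy"]*q[1]/z+c["cy"]])
def w(P,b):
    x,y,t=P[:3]; c,s=np.cos(t),np.sin(t)
    return np.array([x+c*b[0]-s*b[1],y+s*b[0]+c*b[1],b[2]])
E
cat > fit.py <<'E'
from h import *
from scipy.optimize import least_squares
O={"top":(255,155),"scene":(255,165)}
obs=[("top",(105,436),(-.172,0,.091)),("top",(235,487),(-.145,-.070,.029)),("top",(590,449),(0,-.204,.024)),("top",(627,481),(0,None,.039)),
("scene",(262,393),(-.172,0,.091)),("scene",(404,430),(-.145,-.070,.029)),("scene",(690,172),(0,None,.039))]
def r(P):
    out=[]
    for n,p,b in obs:
        b=(b[0],P[3] if b[1] is None else b[1],b[2])
        out.append(proj(n,w(P,b))-((np.array(p)+.5)/6-.5+O[n]))
    return np.concatenate(out)
best=min((least_squares(r,[.5,-.1,t,-.23]) for t in np.arange(-3,3,.7)),key=lambda s:s.cost)
P=best.x; print("P",P,np.degrees(P[2])); print(np.round(best.fun.reshape(-1,2),1))
for k,b in dict(pad=(-.172,0,.091),padheld=(-.186,0,.037),tab=(-.145,-.07,.029),tail=(0,P[3],.028),home=(0,-.104,.028),stop=(0,.06,.042)).items(): print(k,np.round(w(P,b)*1000,1))
for k in("x","y"): print(k, np.round(w(P,(1,0,0) if k=="x" else (0,1,0))[:2]-P[:2],3))
np.save("P.npy",P)
E
python3 fit.py
```

```text
P [ 0.58279757 -0.14244444 -0.71579017 -0.22853405] -41.01175584880295
[[-0.5  0.3]
 [-0.2  0.5]
 [ 0.6  0.7]
 [ 0.9  0.2]
 [-0.5 -0.1]
 [-0.3 -0.2]
 [-0.7 -0.4]]
pad [453.  -29.6  91. ]
padheld [442.4 -20.4  37. ]
tab [ 427.4 -100.1   29. ]
tail [ 432.8 -314.9   28. ]
home [ 514.6 -220.9   28. ]
stop [622.2 -97.2  42. ]
x [ 0.755 -0.656]
y [0.656 0.755]
```

The fit holds to under a pixel in both views. I'll shut the gripper and go above the pad, aligning tool x with base x.

>>> arm_command --steps '[{"delta_pos": [19,31.4,-3],"dr": [0,0,2.1]},{"delta_pos": [19,31.4,-3],"dr": [0,0,2.1]},{"delta_pos": [19,31.4,-3],"dr": [0,0,2.1]},{"delta_pos": [19,31.4,-3],"dr": [0,0,2.1]},{"delta_pos": [19,31.4,-3],"dr": [0,0,2.1]},{"delta_pos": [19,31.4,-3],"dr": [0,0,2.1]},{"delta_pos": [19,31.4,-3],"dr": [0,0,2.1]},{"delta_pos": [19,31.4,-3],"dr": [0,0,2.1]},{"delta_pos": [19,31.4,-3],"dr": [0,0,2.1]},{"delta_pos": [19,31.4,-3],"dr": [0,0,2.1]},{"delta_pos": [19,31.4,-3],"dr": [0,0,2.1]},{"delta_pos": [19,31.4,-3],"dr": [0,0,2.1]},{"delta_pos": [19,31.4,-3],"dr": [0,0,2.1]},{"delta_pos": [19,31.4,-3],"dr": [0,0,2.1]},{"delta_pos": [19,31.4,-3],"dr": [0,0,2.1]},{"delta_pos": [19,31.4,-3],"dr": [0,0,2.1]},{"delta_pos": [0,0,-12],"dr": [0,0,0]},{"delta_pos": [0,0,-12],"dr": [0,0,0]},{"delta_pos": [0,0,-12],"dr": [0,0,0]},{"delta_pos": [0,0,-12],"dr": [0,0,0]}]' --grip 0

```text
time_s: 2.1
position: [0.4499, -0.0276, 0.1566]
tool_rot: [[0.755, -0.656, -0.001], [-0.656, -0.755, 0.0], [-0.001, 0.0, -1.0]]
ft_force: [-0.1, -0.2, -1.4]
grip_width: -0.0004
```

```bash
cat > snap.py <<'E'
import sys,cv2,numpy as np
from rig import env
def crop(n,x0,x1,y0,y1):
    a=env.get_image(n)[y0:y1,x0:x1]; return cv2.resize(a,(int((x1-x0)*400/(y1-y0)),400),interpolation=cv2.INTER_CUBIC)
a=np.hstack([crop("scene",250,350,160,260),crop("top",255,355,155,255)])
cv2.imwrite(sys.argv[1],a)
E
python3 snap.py pics/a1.png
```

```text
(no output)
```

View pics/a1.png

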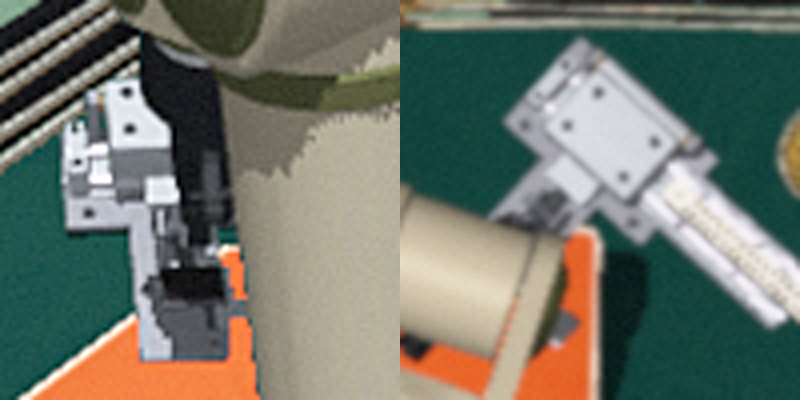

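The shut fingertips hang over the black pad, which sits at (195,285) in the left crop. Pressing now.

>>> arm_command --steps '[{"delta_pos": [0,0,-12],"dr": [0,0,0]},{"delta_pos": [0,0,-12],"dr": [0,0,0]},{"delta_pos": [0,0,-10],"dr": [0,0,0]},{"delta_pos": [-1,0.8,-8],"dr": [0,0,0]},{"delta_pos": [-1,0.8,-8],"dr": [0,0,0]},{"delta_pos": [-1,0.8,-8],"dr": [0,0,0]},{"delta_pos": [-1,0.8,-8],"dr": [0,0,0]},{"delta_pos": [-1,0.8,-8],"dr": [0,0,0]},{"delta_pos": [-1,0.8,-8],"dr": [0,0,0]},{"delta_pos": [0,0,-8],"dr": [0,0,0]},{"delta_pos": [0,0,-5],"dr": [0,0,0]}]'

```text
time_s: 3.3
position: [0.4431, -0.0222, 0.0619]
tool_rot: [[0.755, -0.656, -0.002], [-0.656, -0.755, 0.001], [-0.002, 0.0, -1.0]]
ft_force: [-2.6, 3.3, 3.8]
grip_width: -0.0001
```

>>> arm_command --steps '[{"delta_pos": [0,0,-4],"dr": [0,0,0]},{"delta_pos": [0,0,-3],"dr": [0,0,0]},{"delta_pos": [0,0,-2],"dr": [0,0,0]}]'

```text
time_s: 3.6
position: [0.4435, -0.0226, 0.0531]
tool_rot: [[0.755, -0.656, -0.001], [-0.656, -0.755, 0.001], [-0.002, 0.0, -1.0]]
ft_force: [-4.1, 4.8, 3.1]
grip_width: -0.0001
```

>>> arm_command --steps '[{"delta_pos": [0,0,-2],"dr": [0,0,0]},{"delta_pos": [0,0,-2],"dr": [0,0,0]},{"delta_pos": [0,0,0],"dr": [0,0,0]}]'

```text
time_s: 3.9
position: [0.4438, -0.0227, 0.0508]
tool_rot: [[0.755, -0.656, 0.001], [-0.656, -0.755, 0.0], [0.0, -0.0, -1.0]]
ft_force: [-8.9, 5.8, 29.9]
grip_width: -0.0001
```

The force rose to 30 N, so the lever is on its stop. I'll let go and check the catch.

>>> arm_command --steps '[{"delta_pos": [0,0,4],"dr": [0,0,0]},{"delta_pos": [0,0,5],"dr": [0,0,0]},{"delta_pos": [0,0,12],"dr": [0,0,0]},{"delta_pos": [0,0,25],"dr": [0,0,0]},{"delta_pos": [0,0,25],"dr": [0,0,0]},{"delta_pos": [-20,-25,20],"dr": [0,0,0]},{"delta_pos": [-20,-30,0],"dr": [0,0,0]},{"delta_pos": [-10,-40,0],"dr": [0,0,0]},{"delta_pos": [-10,-40,0],"dr": [0,0,0]},{"delta_pos": [-10,-40,0],"dr": [0,0,0]},{"delta_pos": [0,-40,0],"dr": [0,0,0]},{"delta_pos": [0,-40,0],"dr": [0,0,0]},{"delta_pos": [0,-40,0],"dr": [0,0,0]},{"delta_pos": [0,-30,0],"dr": [0,0,0]}]'

```text
time_s: 5.3
position: [0.3739, -0.3511, 0.1404]
tool_rot: [[0.754, -0.657, 0.001], [-0.657, -0.754, -0.002], [0.002, 0.001, -1.0]]
ft_force: [0.9, -0.6, -0.5]
grip_width: -0.0001
```

```bash
python3 snap.py pics/a2.png
```

```text
(no output)
```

View pics/a2.png

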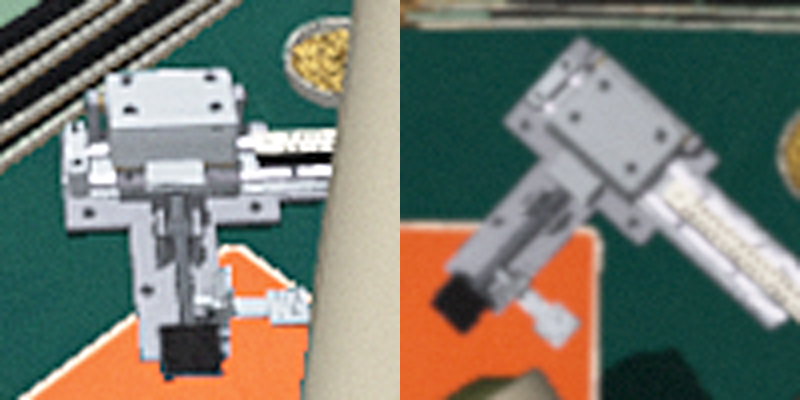

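The lever is held: the pad stays down at (192,345) and the weight is raised. Next I'll drop in behind the comb tail.

>>> arm_command --steps '[{"delta_pos": [17.5,4.3,0],"dr": [0,0,0]},{"delta_pos": [17.5,4.3,0],"dr": [0,0,0]},{"delta_pos": [0,0,-25],"dr": [0,0,0]},{"delta_pos": [0,0,-25],"dr": [0,0,0]},{"delta_pos": [0,0,-20],"dr": [0,0,0]},{"delta_pos": [0,0,-12],"dr": [0,0,0]},{"delta_pos": [0,0,-6],"dr": [0,0,0]},{"delta_pos": [0,0,0],"dr": [0,0,0]}]'

```text
time_s: 6.2
position: [0.4091, -0.3393, 0.0522]
tool_rot: [[0.755, -0.656, -0.0], [-0.656, -0.755, 0.0], [-0.0, -0.0, -1.0]]
ft_force: [-0.3, 0.1, 0.9]
grip_width: 0.0001
```

Run:
```python
from h import *
import cv2
a=env.get_image("scene")[150:270,250:410];b=env.get_image("top")[155:275,270:390]
cv2.imwrite("pics/a3.png",np.hstack([cv2.resize(a,(453,340),interpolation=2),cv2.resize(b,(340,340),interpolation=2)]))
```

```text
(no output)
```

View pics/a3.png

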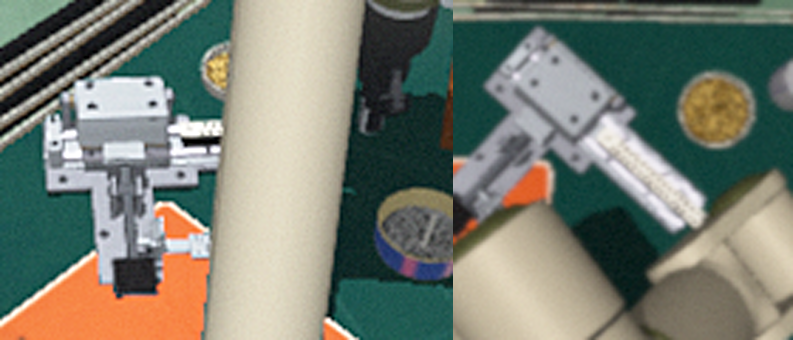

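The gripper is behind the tail with its tips at z 30, clear of the tin. Now pushing along base +y.

>>> arm_command --steps '[{"delta_pos": [6.8,4.8,-1],"dr": [0,0,0]},{"delta_pos": [5.3,6.1,0],"dr": [0,0,0]},{"delta_pos": [5.3,6.1,0],"dr": [0,0,0]},{"delta_pos": [5.3,6.1,0],"dr": [0,0,0]},{"delta_pos": [5.3,6.1,0],"dr": [0,0,0]},{"delta_pos": [5.3,6.1,0],"dr": [0,0,0]},{"delta_pos": [5.3,6.1,0],"dr": [0,0,0]},{"delta_pos": [5.3,6.1,0],"dr": [0,0,0]},{"delta_pos": [5.3,6.1,0],"dr": [0,0,0]},{"delta_pos": [5.3,6.1,0],"dr": [0,0,0]},{"delta_pos": [5.3,6.1,0],"dr": [0,0,0]},{"delta_pos": [5.3,6.1,0],"dr": [0,0,0]},{"delta_pos": [5.3,6.1,0],"dr": [0,0,0]},{"delta_pos": [5.3,6.1,0],"dr": [0,0,0]},{"delta_pos": [5.3,6.1,0],"dr": [0,0,0]},{"delta_pos": [5.3,6.1,0],"dr": [0,0,0]}]'

```text
time_s: 7.9
position: [0.4958, -0.2426, 0.0513]
tool_rot: [[0.755, -0.656, 0.0], [-0.656, -0.755, -0.0], [0.0, 0.0, -1.0]]
ft_force: [0.3, -1.0, 0.9]
grip_width: -0.0003
```

>>> arm_command --steps '[{"delta_pos": [2,2.3,0],"dr": [0,0,0]},{"delta_pos": [2,2.3,0],"dr": [0,0,0]},{"delta_pos": [2,2.3,0],"dr": [0,0,0]},{"delta_pos": [2,2.3,0],"dr": [0,0,0]},{"delta_pos": [1.3,1.5,0],"dr": [0,0,0]}]'

```text
time_s: 8.4
position: [0.5048, -0.2323, 0.0513]
tool_rot: [[0.755, -0.656, -0.0], [-0.656, -0.755, -0.0], [0.0, 0.0, -1.0]]
ft_force: [-0.5, -0.8, -0.0]
grip_width: -0.0003
```

>>> arm_command --steps '[{"delta_pos": [1.3,1.5,0],"dr": [0,0,0]},{"delta_pos": [1.3,1.5,0],"dr": [0,0,0]},{"delta_pos": [0,0,0],"dr": [0,0,0]}]'

```text
time_s: 8.7
position: [0.5059, -0.2311, 0.0513]
tool_rot: [[0.755, -0.656, -0.003], [-0.656, -0.755, -0.003], [-0.001, 0.004, -1.0]]
ft_force: [-9.8, -11.0, 1.7]
grip_width: 0.0001
```

The force of 15 N against base +y came up at the expected spot, so the comb is against the stop. I'll back off, rise, go above the tab and check.

>>> arm_command --steps '[{"delta_pos": [-3,-3.4,0],"dr": [0,0,0]},{"delta_pos": [-8,-9.2,0],"dr": [0,0,0]},{"delta_pos": [0,0,25],"dr": [0,0,0]},{"delta_pos": [0,0,25],"dr": [0,0,0]},{"delta_pos": [0,0,25],"dr": [0,0,0]},{"delta_pos": [-30,0,0],"dr": [0,0,0]},{"delta_pos": [-40,0,0],"dr": [0,0,0]},{"delta_pos": [-40,0,0],"dr": [0,0,0]},{"delta_pos": [-40,0,0],"dr": [0,0,0]},{"delta_pos": [-20,0,0],"dr": [0,0,0]}]'

```text
time_s: 9.7
position: [0.3236, -0.2413, 0.1263]
tool_rot: [[0.754, -0.657, -0.001], [-0.657, -0.754, 0.001], [-0.001, -0.0, -1.0]]
ft_force: [1.0, 0.2, -0.9]
grip_width: 0.0004
```

Run:
```python
from h import *
import cv2
a=env.get_image("scene")[150:270,250:410];b=env.get_image("top")[155:255,270:370]
cv2.imwrite("pics/a4.png",np.hstack([cv2.resize(a,(453,340),interpolation=2),cv2.resize(b,(340,340),interpolation=2)]))
P=np.load("P.npy")
for b in((0,-.104,.039),(0,-.204,.024)):
    p=proj("top",w(P,b));print((p-(270,155)+.5)*3.4+(453,0)); p=proj("scene",w(P,b));print((p-(250,150)+.5)*2.83)
```

```text
[661.77313162 187.46184204]
[218.15683787 128.58099325]
[738.65444213 257.08786643]
[312.32997818 134.11232822]
```

View pics/a4.png

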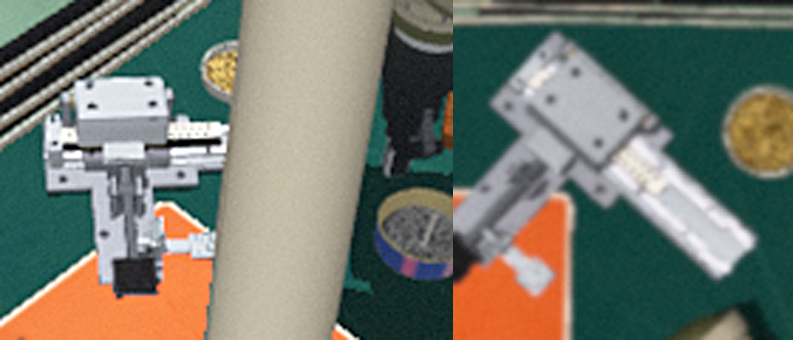

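The comb tail is at (658,185) in the right panel, against (662,187) predicted for home, and the nose shows beyond the weight. I'll go to the tab next.

>>> arm_command --steps '[{"delta_pos": [20,27,0],"dr": [0,0,0]},{"delta_pos": [25,35,0],"dr": [0,0,0]},{"delta_pos": [25,35,0],"dr": [0,0,0]},{"delta_pos": [21,28,0],"dr": [0,0,0]},{"delta_pos": [10,13,-10],"dr": [0,0,0]},{"delta_pos": [0,0,-20],"dr": [0,0,0]},{"delta_pos": [0,0,-20],"dr": [0,0,0]},{"delta_pos": [0,0,-12],"dr": [0,0,0]},{"delta_pos": [0,0,-6],"dr": [0,0,0]},{"delta_pos": [0,0,-6],"dr": [0,0,0]},{"delta_pos": [0,0,-6],"dr": [0,0,0]},{"delta_pos": [0,0,-6],"dr": [0,0,0]},{"delta_pos": [0,0,-4],"dr": [0,0,0]}]'

```text
time_s: 11.1
position: [0.4275, -0.1043, 0.0361]
tool_rot: [[0.755, -0.656, 0.001], [-0.656, -0.755, -0.0], [0.001, -0.0, -1.0]]
ft_force: [-0.7, -1.4, 1.6]
grip_width: 0.0002
```

>>> arm_command --steps '[{"delta_pos": [0,0,-2],"dr": [0,0,0]},{"delta_pos": [0,0,-1.5],"dr": [0,0,0]},{"delta_pos": [0,0,0],"dr": [0,0,0]},{"delta_pos": [0,0,0],"dr": [0,0,0]},{"delta_pos": [0,0,0],"dr": [0,0,0]},{"delta_pos": [0,0,0],"dr": [0,0,0]},{"delta_pos": [0,0,0],"dr": [0,0,0]},{"delta_pos": [0,0,0],"dr": [0,0,0]},{"delta_pos": [0,0,0],"dr": [0,0,0]},{"delta_pos": [0,0,0],"dr": [0,0,0]}]'

```text
time_s: 12.1
position: [0.4277, -0.1044, 0.0339]
tool_rot: [[0.755, -0.656, 0.002], [-0.656, -0.755, -0.001], [0.002, -0.0, -1.0]]
ft_force: [-4.1, -1.0, 16.8]
grip_width: 0.0004
```

The tab is on its stop at 17 N. I'll release straight up, clear out and check.

>>> arm_command --steps '[{"delta_pos": [0,0,5],"dr": [0,0,0]},{"delta_pos": [0,0,10],"dr": [0,0,0]},{"delta_pos": [-3,-3,20],"dr": [0,0,0]},{"delta_pos": [-10,-12,30],"dr": [0,0,0]},{"delta_pos": [-20,-25,30],"dr": [0,0,0]},{"delta_pos": [-25,-35,10],"dr": [0,0,0]},{"delta_pos": [-20,-35,0],"dr": [0,0,0]},{"delta_pos": [-20,-40,0],"dr": [0,0,0]},{"delta_pos": [0,-40,0],"dr": [0,0,0]},{"delta_pos": [0,-40,0],"dr": [0,0,0]},{"delta_pos": [0,-20,0],"dr": [0,0,0]}]'

```text
time_s: 13.2
position: [0.3289, -0.3569, 0.1383]
tool_rot: [[0.753, -0.658, 0.001], [-0.658, -0.753, -0.001], [0.001, 0.0, -1.0]]
ft_force: [-0.4, 0.7, 0.3]
grip_width: -0.0
```

Run:
```python
from h import *
import cv2
a=env.get_image("scene")[150:270,250:410];b=env.get_image("top")[155:255,270:370]
cv2.imwrite("pics/a5.png",np.hstack([cv2.resize(a,(453,340),interpolation=2),cv2.resize(b,(340,340),interpolation=2)]))
P=np.load("P.npy")
for t in(0,.14,.55):
    # pad up (-172,91) about pivot (-84,40), rotating down
    a=-88;h=51;b=(-.084+(a*np.cos(t)-h*np.sin(t))/1000,0,.04+(h*np.cos(t)+a*np.sin(t))/1000)
    print(t,b,(proj("scene",w(P,b))-(250,150)+.5)*2.83)
```

```text
0 (np.float64(-0.172), 0, np.float64(0.091)) [136.5307035  227.80468173]
0.14 (np.float64(-0.17825570651356815), 0, np.float64(0.07822122171815168)) [136.72904479 242.21373651]
0.55 (np.float64(-0.18567920661670012), 0, np.float64(0.037482274479136775)) [135.94342024 276.69800141]
```

View pics/a5.png

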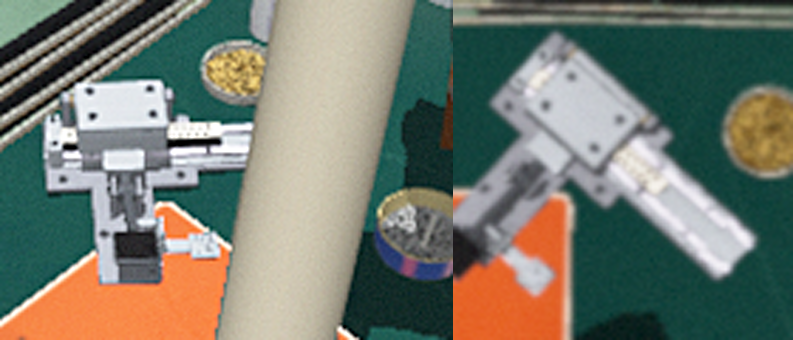

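The pad is at (137,244), against (137,242) predicted for the weight resting on a comb. The comb tail is unchanged at (658,185). I'll hand in.

```bash
python3 -c "
from rig import env
env.close_job(); print(env.observe()['time_s'])"
```

```text
the job is handed in; nothing more can be done
the job is handed in; nothing more can be done
```

The job is done and handed in at about 13 s of the 51 s allowed.

- **Lever:** I pressed it down to its stop (30 N at the wrist) and let go. The picture showed the catch holding the lever and the weight raised.
- **Comb:** I pushed it along the guides until it met the end stop at 15 N. The picture then put its tail within about 4 mm of the predicted home position.
- **Weight:** I pressed the thumb tab to its stop (17 N) and let go. The weight came down, and the lever pad's image position matched the 0.14 rad expected with the weight on a comb. The comb had not moved.

In the last pictures the brass tin was where it started and the arm was well clear of the press. I did not check the other bystanders one by one, but the arm kept away from them. No check failed or disagreed.

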